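# Shut and latch the sterilising case

## Robot

A 7-joint arm with a two-finger parallel gripper is mounted at the origin on a cart in front of the work surface, level with it; the furniture and walls round the work are solid. World frame = base frame: x ahead of the robot, y to its left, z up, the work surface at z = 0. Lengths are in m, angles in rad, forces in N, time in s.
With the tool pointing down it reaches from about 0.4 to 0.9 m from the base axis. Payload 5.5 kg.
Tool frame: the origin (TCP) lies midway between the tips of the shut fingers; the grasp point (between the pads) lies 19 mm behind it (manip.grip_depth is the distance from the TCP to the grasp point, in m); z points along the fingers, x is the direction in which the jaws open and shut, and the axes are right-handed (so a half turn about z gives the same grasp; the last joint's range is limited). The gripper opens to 92 mm and grips with 3 to 60 N. Pads are 19 mm wide; open, the fingers measure 130 mm over their backs; the gripper's body (75 mm by 190 mm) begins 47 mm behind the grasp point.
Start: joints at [1.487, 0.501, -0.427, 1.55, 0.221, 1.138, -0.21], TCP at [0.221, -0.611, 0.227] pointing down, gripper open.
Joint ranges: [-2.88, 2.88], [-0.31, 2.03], [-1.54, 1.56], [0.2, 2.42], [-1.41, 4.55], [0.19, 2.02], [-2.57, 2.57]. Speed limits (rad/s): [2.57, 2.57, 3.14, 3.14, 3.14, 3.14, 3.14].

## Interface

Orientations are given as a unit quaternion [x, y, z, w].
In Python, from bench import manip, effector, viewer gives the robot as it stands. Calls block until the motion is done:
- manip.move_pose(position, orientation): joint-space move of the TCP to a pose.
- manip.servo_line(position, ori=None, vel=0.15): straight line of the TCP; ori=None keeps the orientation; vel is the mean speed in m/s.
- manip.movej(angles): joint-space move.
- effector.open_jaws() and effector.close(f_grip=None): open the fingers fully, or close them until they stop; f_grip is the grip in N (None keeps the last).
- manip.sleep(seconds).
- manip.solve_ik(position, orientation): joint angles nearest the present ones, or None.
- viewer.get_image(name): name is "scene" or "top" or "wrist"; returns the picture (384x512x3 uint8, red, green, blue); there is no depth.
- viewer.get_calibration(name): a dict with "vfov" (degrees; the focal length in pixels is half the picture's height over the tangent of half this angle, whatever the lens; pixels are square), "cx", "cy" (the principal point, pixels), "dist_coeffs" ([k1, k2, p1, p2, k3] as OpenCV has them; the pictures are not rectified), "eye" and "attitude" of the camera in the world. Camera axes: x right, y down, z forward; pixel columns grow to the right and rows downward; lengths in m; the calibration is good to about 2 mm. A picture is of the moment at which its call begins: read the wrist's pose just before it. get_calibration takes no time and is no camera call; for the wrist camera it gives the pose at the moment of the call.
A pose or a line that the arm cannot do raises manip.PlanningError and nothing moves.
- manip.hand_in(): hands the job in, once; it reports no verdict.
Readings, each from a call of its own:
- manip.current_clock(): time.
- manip.current_q(): joint angles.
- manip.current_joint_velocities(): joint speeds.
- manip.current_tau(): joint torques, N m.
- manip.current_tool_pos(): TCP position.
- manip.current_tcp_rot(): TCP orientation.
- manip.current_force(): force on the tool from outside, world axes, zero at the start.
- manip.current_wrist_torque(): the same for the moment, N m.
- manip.current_finger_gap(): finger opening in m.
Only numpy, scipy, OpenCV 4.12 (cv2) and the standard library are available. Lean on these libraries where they do the work, as an engineer would, in place of code of your own. Each camera call takes 0.05 s, during which the arm holds its last target.

## Task

Get the instrument case ready for the steriliser, working only by pushing: push its open lid fully shut, then push the wire loop of the front catch over backwards until its bar hangs behind the hook on the lid, and finally push the catch lever down and in, past its dead point, until it snaps home against the case with the loop pulled tight on the hook. Do not lift anything, leave the case standing where it is (a small nudge does no harm), and do not disturb the pot, bottles and rolls around it.

Things in the scene. Friction and masses are not known exactly. Their poses are not given: they have to be found in the camera images.
- case: plain metal sterilising case, 150 deep (x) x 200 wide (y) x 117 mm tall when shut, 2 to 3 kg, loose on rubber feet. Origin: centre of its underside, z up; +x points to its hinge side, so its front, with the catch, looks along its own -x, roughly to the robot. Front wall at x = -75 mm, rim z = 86 mm. Catch mid-front (y = 0): lever pivot, along y, at x = -92, z = 62 mm
- case_lid (a joint): hinge of the lid along the upper back edge (x = +75, z = 86 mm of the case): 0 = fully shut, grows as it opens (rad). Lid 150 x 200 x 31 mm, flat-topped (z = 117 mm when shut; two vent discs stand 4 mm higher); its stiff hinge holds it wherever it is left; about 2 to 6 N downwards on its front half moves it
- lid_front (a point): point on the lid's top face, mid-width, 12 mm behind its front edge; moves with the lid
- lid_hook (a point): seat of the upward hook mid-width on the lid's front wall (hook 24 mm wide): the loop's bar drops in from above, between the wall and a 3 mm lip that stands 7 to 10 mm in front of the wall and rises 5 mm above the hook's floor. With the lid shut it lies at x = -78.5, z = 96 mm of the case
- catch_lever (a joint): over-centre lever, black plate 26 mm wide, reaching 52 mm from its pivot: 0 = locked, hanging straight down along the case's front; grows as it swings out and up (1.57 = straight out, a little less than at the start). Light friction holds it. With the loop hooked the push stiffens below 1.0 rad to about 1.5 to 2.5 N at the tip; dead point near 0.35 rad, below 0.3 rad the sprung loop pulls it home
- lever_tip (a point): middle of the outer (when open: upper) face at the lever's free end; moves with the lever
- catch_loop (a joint): hinge of the wire loop on the lever, 18 mm from the lever's pivot towards its tip (rad). This value minus the lever's = lean of the loop from upright, positive to the front. Starts tipped to the front, on its stop at 2.5; pushed just beyond upright it falls by itself against the lid's front wall above the hook, and slides down into the hook as the lever goes down (it clears the lip while the lever is above 1.5)
- loop_bar (a point): middle of the loop's cross bar (4 mm wire; loop 40 mm wide over its legs; bar 51 mm from the loop's hinge, springing out up to 7 mm under tension)
- cream_pot: low round cosmetics pot, 91 mm wide, 44 mm tall, loose beside the catch; leave alone. Origin: centre of its underside
- polish_1: nail-polish bottle, 26 x 26 x 76 mm, loose near the catch; leave alone. Origin: centre of its underside
- strap_roll: small black rolled strap, 43 mm wide, 38 mm tall, loose near the catch; leave alone. Origin: centre of its underside
- tape_roll: roll of tape lying flat, 98 mm wide, 25 mm tall, loose; leave alone. Origin: centre of its underside
- catch_bar: sprung upper end of the wire loop with its cross bar (its origin lies on the loop's hinge; the bar itself is loop_bar)
- bottle_4: small round amber bottle with a white cap, 48 mm wide, 84 mm tall, loose beside the case; leave alone. Origin: centre of its underside

How it is judged:
By the outcome, as a careful person would: the job done as asked, in the order asked, and still so for the second after the job is handed in, with the robot touching nothing.
It also fails if it takes over 51 s, if anything falls off the work surface, if the arm or the gripper's body presses on something with over 40 N, if the wrist force passes 120 N, or if a joint passes its speed limit or range.

## Working session

There is one attempt and no reset: what is moved stays moved. The work goes in short steps, each a Python script; the robot and the scene stay as the last script left them, time stands still between calls to the robot, and variables do not carry over. Pictures are saved under pics/ and viewed, and the job is handed in when it is done.

```bash
ls; mkdir -p pics; python3 - <<'E'
from bench import manip, effector, viewer
import cv2
for n in ["scene","top","wrist"]:
    c=viewer.get_calibration(n); print(n,c)
    cv2.imwrite(f"pics/{n}0.png",cv2.resize(viewer.get_image(n)[:,:,::-1],(800,600)))
print(manip.current_clock(),manip.current_tcp_rot(),manip.current_finger_gap())
E
```

```text
pics
scene {'vfov': 56.638224004579094, 'cx': 251.29281618499687, 'cy': 188.44760898352266, 'dist_coeffs': array([-0.07402466,  0.        ,  0.        ,  0.        ,  0.        ]), 'eye': array([-0.01716635,  0.3828822 ,  0.59286071]), 'attitude': array([-0.37036225,  0.7934998 , -0.43522069,  0.20921958])}
top {'vfov': 45.893019021381285, 'cx': 255.2189745177737, 'cy': 192.30170036188417, 'dist_coeffs': array([0.01975643, 0.        , 0.        , 0.        , 0.        ]), 'eye': array([ 0.46091835, -0.11679547,  1.33432271]), 'attitude': array([-0.70491266,  0.70712622, -0.03227956,  0.04504096])}
wrist {'vfov': 63.382703007381245, 'cx': 253.63164810081992, 'cy': 195.3758007566556, 'dist_coeffs': array([0.01471015, 0.        , 0.        , 0.        , 0.        ]), 'eye': array([ 0.29346488, -0.58452465,  0.38498096]), 'attitude': array([ 0.80981251, -0.56825642, -0.08464109,  0.11884536])}
0.15 [ 8.18519941e-01 -5.74477636e-01 -5.82213345e-04 -4.60850673e-04] 0.0917644473951839
```

View pics/scene0.png

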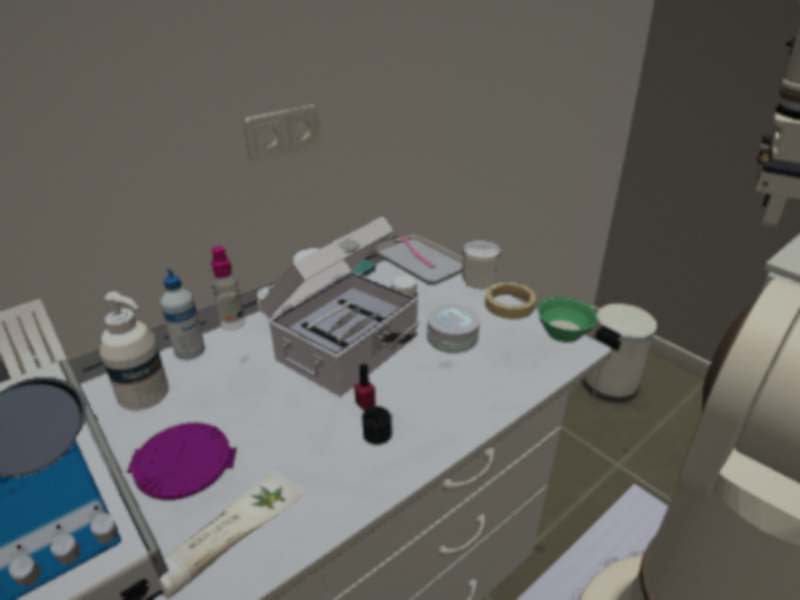

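View pics/top0.png

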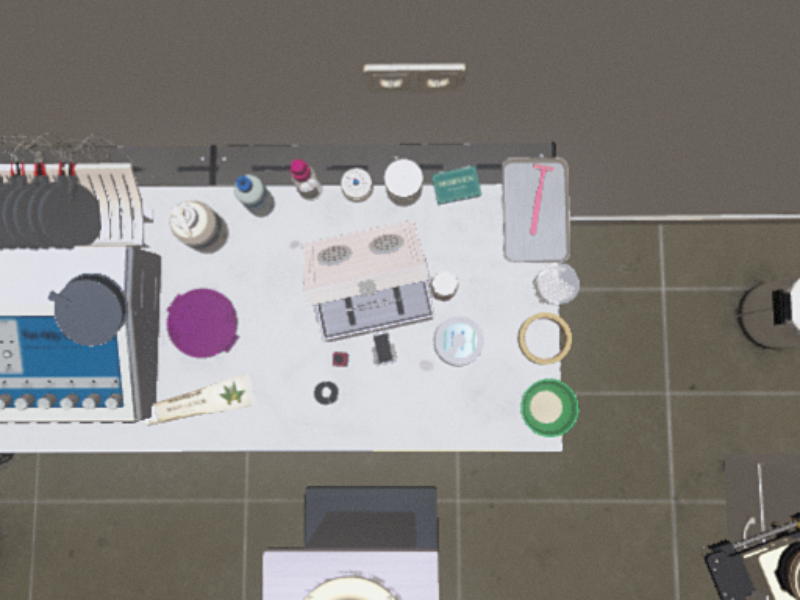

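View pics/wrist0.png

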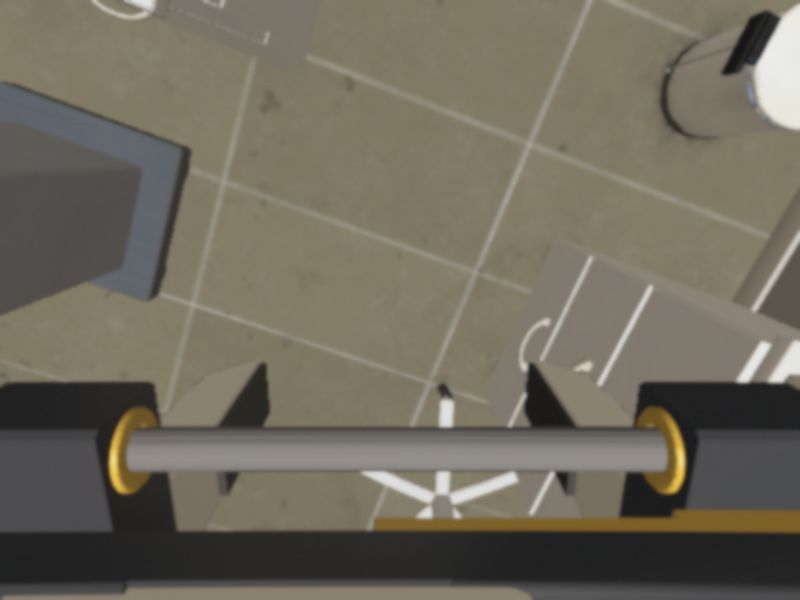

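The top view shows the case near (375,310) of 800x600, yawed about 10°. Its lid is open, the black lever is at (383,348), and the pot (459,341), polish (341,359) and strap roll (326,392) are close by. I'll zoom in next.

```bash
cat > h.py <<'E'
from bench import manip, effector, viewer
import numpy as np, cv2
from scipy.spatial.transform import Rotation as R
def K(c):
    f=192/np.tan(np.radians(c['vfov'])/2); return np.array([[f,0,c['cx']],[0,f,c['cy']],[0,0,1.]])
def ray(c,uv):
    p=cv2.undistortPoints(np.array([[uv]],float),K(c),c['dist_coeffs'])[0,0]
    return c['eye'],R.from_quat(c['attitude']).apply([p[0],p[1],1.])
def onz(c,uv,z):
    e,d=ray(c,uv); return e+d*(z-e[2])/d[2]
def proj(c,P):
    r=R.from_quat(c['attitude']).inv(); q=r.apply(np.atleast_2d(P)-c['eye'])
    return cv2.projectPoints(q,np.zeros(3),np.zeros(3),K(c),c['dist_coeffs'])[0][:,0]
def tri(c1,u1,c2,u2):
    e1,d1=ray(c1,u1);e2,d2=ray(c2,u2)
    s=np.linalg.lstsq(np.c_[d1,-d2],e2-e1,rcond=None)[0]
    a=e1+d1*s[0];b=e2+d2*s[1]; return (a+b)/2,np.linalg.norm(a-b)
def crop(im,x0,y0,w,h,s,fn):
    cv2.imwrite(fn,cv2.resize(im[y0:y0+h,x0:x0+w,::-1],None,fx=s,fy=s,interpolation=cv2.INTER_CUBIC))
E
python3 - <<'E'
from h import *
crop(viewer.get_image("top"),180,130,140,110,5.5,"pics/topc.png")
crop(viewer.get_image("scene"),150,130,160,120,5,"pics/scc.png")
E
```

```text
(no output)
```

View pics/topc.png

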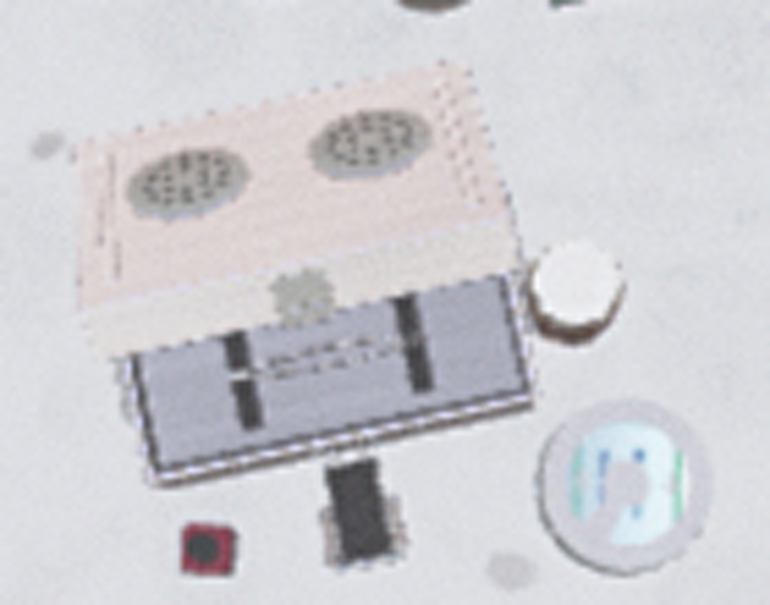

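View pics/scc.png

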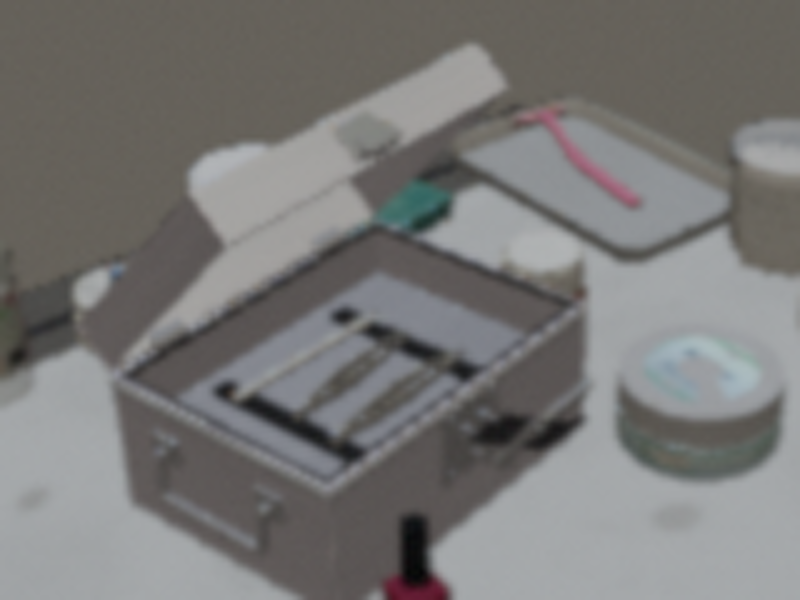

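```bash
python3 - <<'E'
from h import *
T=viewer.get_calibration("top");S=viewer.get_calibration("scene")
t=lambda x,y:(np.array([x,y])+.5)/5.5-.5+[180,130]
s=lambda x,y:(np.array([x,y])+.5)/5-.5+[150,130]
LFt,RFt=t(153,474),t(532,398)
LFs,RFs,LBs=s(326,489),s(583,305),s(118,378)
z=.086
for n,c,u in [("LF top",T,LFt),("RF top",T,RFt),("LF sc",S,LFs),("RF sc",S,RFs),("LB sc",S,LBs)]:
    print(n,onz(c,u,z))
print(tri(T,LFt,S,LFs),tri(T,RFt,S,RFs))
a=onz(T,LFt,z);b=onz(T,RFt,z);d=(a-b)[:2];print(np.linalg.norm(d),np.degrees(np.arctan2(-d[0],d[1])))
a=onz(S,LFs,z);b=onz(S,RFs,z);d=(a-b)[:2];print(np.linalg.norm(d),np.degrees(np.arctan2(-d[0],d[1])))
# lever (top) base/tip edges, at z~ .065/.115
for p in [(352,462),(362,562),(330,555),(405,545),(336,505),(396,495)]: print(p,onz(T,t(*p),.062))
print('bar?',onz(T,t(208,548),.076), 'pot',onz(T,t(626,485),.044),'bottle',onz(T,t(575,280),.084))
for p in [(80,305),(100,360),(510,215),(525,270),(303,290),(75,140),(460,62)]: print(p,onz(T,t(*p),.15))
# lid front top corners / lower in scene & top
print('lidL', tri(T,t(80,303),S,s(192,192)),'lidR',tri(T,t(512,213),S,s(480,45)))
print('lidLlow', tri(T,t(102,358),S,s(228,245)),'lidRlow',tri(T,t(525,270),S,s(507,88)))
E
```

```text
LF top [0.53349816 0.0376686  0.086     ]
RF top [ 0.57103756 -0.1525777   0.086     ]
LF sc [0.53040389 0.04340945 0.086     ]
RF sc [ 0.57066276 -0.14908707  0.086     ]
LB sc [0.67086788 0.07243914 0.086     ]
(array([0.53458029, 0.03930421, 0.08122583]), np.float64(0.002614270996210488)) (array([ 0.57198693, -0.15181236,  0.08413921]), np.float64(0.0022669072684728753))
0.19391457121269431 11.162210766668625
0.19666135417259273 11.812620937162707
(352, 462) [ 0.54068667 -0.06114238  0.062     ]
(362, 562) [ 0.48978098 -0.0662677   0.062     ]
(330, 555) [ 0.49337205 -0.04997688  0.062     ]
(405, 545) [ 0.4983401  -0.08815321  0.062     ]
(336, 505) [ 0.51877127 -0.05299473  0.062     ]
(396, 495) [ 0.52377218 -0.08360469  0.062     ]
bar? [0.4967008 0.0107932 0.076    ] pot [ 0.52947187 -0.20195815  0.044     ] bottle [ 0.63096308 -0.17477226  0.084     ]
(80, 305) [0.61097739 0.06558354 0.15      ]
(100, 360) [0.58441764 0.05566377 0.15      ]
(510, 215) [ 0.65361641 -0.14082216  0.15      ]
(525, 270) [ 0.62693036 -0.1478367   0.15      ]
(303, 290) [ 0.61775441 -0.04143703  0.15      ]
(75, 140) [0.6913189  0.06899469 0.15      ]
(460, 62) [ 0.72857436 -0.11712019  0.15      ]
lidL (array([0.6034456 , 0.05525051, 0.21419335]), np.float64(0.0010894147570055309)) lidR (array([ 0.64403462, -0.14079039,  0.21274239]), np.float64(0.0008677673412061191))
lidLlow (array([0.58170086, 0.04970443, 0.19438645]), np.float64(0.0034009541441826392)) lidRlow (array([ 0.62243187, -0.14469794,  0.19466767]), np.float64(0.005269932173336114))
```

```bash
cat >> h.py <<'E'
import json,os
YAW=np.radians(11.5); C=np.array([0.625,-0.0405,0.])
if os.path.exists('pose.json'):
    _p=json.load(open('pose.json')); YAW=_p['yaw']; C=np.array(_p['c'])
RC=R.from_euler('z',YAW)
def w(p): return C+RC.apply(np.array(p)/1000.)   # case mm -> world
def cs(P): return RC.inv().apply(np.array(P)-C)*1000
def ori(pitch,roll=0,flip=False):
    x=np.array([0,1.,0]);z=np.array([np.sin(np.radians(pitch)),0,-np.cos(np.radians(pitch))])
    if flip:x=-x
    M=np.c_[x,np.cross(z,x),z]
    return (RC*R.from_euler('x',roll,degrees=True)*R.from_matrix(M)).as_quat()
E
python3 - <<'E'
from h import *
c=viewer.get_calibration("wrist");Rt=R.from_quat(manip.current_tcp_rot())
print('cam z in tool',(Rt.inv()*R.from_quat(c['attitude'])).as_matrix().round(3), Rt.inv().apply(c['eye']-manip.current_tool_pos()))
for n,p in dict(view=[-20,0,330],lid=[-20,0,260],lid2=[-50,0,120],bar=[-175,0,85],bar2=[-110,0,85],lev=[-140,0,70],lev2=[-108,0,20]).items():
  for o in [(0,0),(20,0),(20,10)]:
    for f in (0,1):
      q=manip.solve_ik(w(p),ori(*o,f)); print(n,o,f,None if q is None else np.round(q,2))
E
```

```text
cam z in tool [[ 1.    -0.    -0.   ]
 [ 0.     0.957  0.289]
 [ 0.    -0.289  0.957]] [-0.00016718 -0.07737698 -0.15921075]
view (0, 0) 0 [ 0.91  0.72 -1.43  1.52  0.71  1.52  1.25]
view (0, 0) 1 [ 0.71  0.46 -0.96  1.52  0.38  1.35 -1.65]
view (20, 0) 0 [ 1.1   0.26 -1.17  1.83  0.23  0.87  1.64]
view (20, 0) 1 [ 1.05  0.23 -1.1   1.83  0.18  0.87 -1.47]
view (20, 10) 0 [ 1.15  0.33 -1.15  1.79  0.06  0.92  1.78]
view (20, 10) 1 [ 1.    0.25 -0.93  1.79 -0.08  0.91 -1.25]
lid (0, 0) 0 [ 0.8   0.61 -1.12  1.61  0.56  1.29  1.36]
lid (0, 0) 1 [ 0.67  0.5  -0.89  1.62  0.41  1.22 -1.67]
lid (20, 0) 0 [ 1.11  0.42 -1.25  1.92  0.5   0.78  1.42]
lid (20, 0) 1 [ 0.94  0.3  -1.    1.92  0.28  0.72 -1.54]
lid (20, 10) 0 [ 1.1   0.42 -1.12  1.87  0.17  0.78  1.71]
lid (20, 10) 1 [ 0.91  0.32 -0.84  1.88 -0.05  0.77 -1.25]
lid2 (0, 0) 0 [ 0.75  0.68 -0.97  1.81  0.66  1.01  1.28]
lid2 (0, 0) 1 [ 0.58  0.57 -0.71  1.82  0.46  0.92 -1.7 ]
lid2 (20, 0) 0 [ 0.73  0.42 -0.74  2.11  0.47  0.41  1.45]
lid2 (20, 0) 1 [ 0.59  0.38 -0.56  2.12  0.27  0.38 -1.51]
lid2 (20, 10) 0 [ 1.05  0.6  -1.03  2.0
[... 784 characters left out ...]
ev (0, 0) 0 [ 0.8   0.59 -0.89  2.05  0.65  0.8   1.29]
lev (0, 0) 1 [ 0.62  0.51 -0.65  2.05  0.46  0.73 -1.69]
lev (20, 0) 0 [ 0.75  0.38 -0.65  2.32  0.51  0.2   1.46]
lev (20, 0) 1 [ 0.17  0.31  0.01  2.34 -0.69  0.21 -0.54]
lev (20, 10) 0 [ 1.22  0.63 -1.08  2.25  0.68  0.38  1.43]
lev (20, 10) 1 [ 0.91  0.45 -0.68  2.26 -0.13  0.3  -0.97]
lev2 (0, 0) 0 [ 0.73  0.73 -0.85  1.99  0.79  0.79  1.18]
lev2 (0, 0) 1 [ 0.51  0.62 -0.54  2.    0.51  0.66 -1.74]
lev2 (20, 0) 0 [ 0.72  0.57 -0.66  2.27  1.23  0.22  0.78]
lev2 (20, 0) 1 [-0.05  0.48  0.23  2.29 -1.37  0.22  0.09]
lev2 (20, 10) 0 [ 0.94  0.66 -0.78  2.2   0.57  0.24  1.52]
lev2 (20, 10) 1 [ 0.78  0.58 -0.58  2.21 -0.03  0.2  -1.06]
```

```bash
python3 - <<'E'
from h import *
effector.close(); print(manip.current_clock())
manip.move_pose(w([-50,0,300]),ori(0)); print(manip.current_clock(),manip.current_q(),manip.current_finger_gap(),manip.current_force())
np.save('wc1.npy',np.array([viewer.get_calibration("wrist")],dtype=object),allow_pickle=True)
im=viewer.get_image("wrist");cv2.imwrite('pics/w1raw.png',im[:,:,::-1])
cv2.imwrite("pics/w1.png",cv2.resize(im[:,:,::-1],(800,600),interpolation=cv2.INTER_CUBIC))
E
```

```text
1.6917
4.0667 [ 0.97099162  0.6737642  -1.40427058  1.63204847  0.67190932  1.41986727
  1.26176332] 6.60304923532032e-05 [0.68742044 0.18666397 0.69622576]
```

View pics/w1.png

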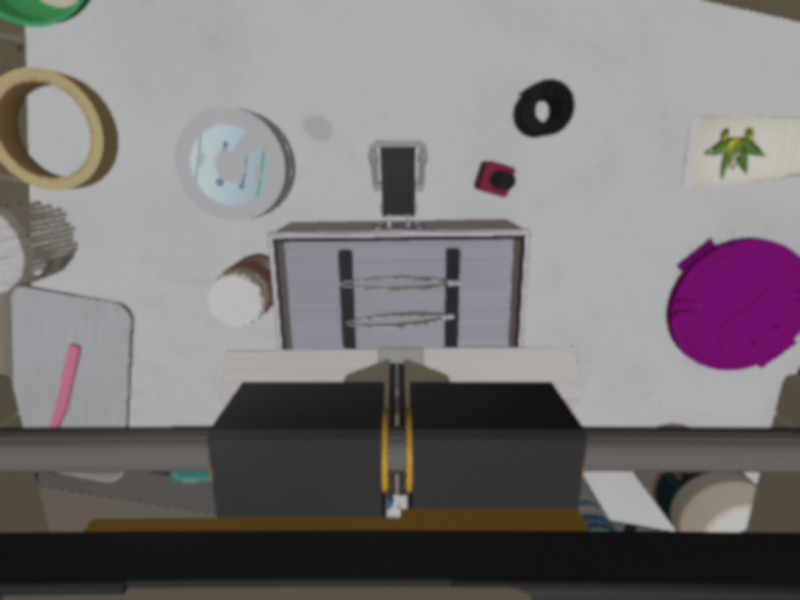

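The case is square in the wrist picture, so the yaw is right. The outer front rim corners are near (269,235) and (529,234), the lever is at (398,145–215) and the loop bar is near (398,143). I'll compute positions.

```bash
python3 - <<'E'
from h import *
im=cv2.imread('pics/w1raw.png')
cv2.imwrite('pics/w1c.png',cv2.resize(im[75:165,160:350],None,fx=4.2,fy=4.2,interpolation=cv2.INTER_CUBIC))
c=np.load('wc1.npy',allow_pickle=True)[0]
m=lambda x,y:(np.array([x,y])+.5)*.64-.5
for n,p,z in [("RF",(269,235),.086),("LF",(529,234),.086),("levbaseR",(381,215),.064),("levbaseL",(415,215),.064),("levtipR",(381,148),.066),("levtipL",(416,148),.066),("barR",(371,144),.097),("barL",(425,144),.097),("polish",(503,180),.076),("potL",(176,165),.044),("potR",(288,165),.044),("strap",(544,108),.038),("bottle",(238,298),.084)]:
    P=onz(c,m(*p),z); print(n,P.round(4),cs(P).round(1))
E
```

```text
RF [ 0.5725 -0.1521  0.086 ] [-73.7 -98.9  86. ]
LF [0.5324 0.0432 0.086 ] [-74.  100.4  86. ]
levbaseR [ 0.5431 -0.071   0.064 ] [-86.4 -13.5  64. ]
levbaseL [ 0.5377 -0.0442  0.064 ] [-86.3  13.8  64. ]
levtipR [ 0.4929 -0.0805  0.066 ] [-137.4  -12.9   66. ]
levtipL [ 0.4876 -0.0541  0.066 ] [-137.3   14.    66. ]
barR [ 0.4921 -0.0869  0.097 ] [-139.4  -18.9   97. ]
barL [ 0.4846 -0.0495  0.097 ] [-139.3   19.2   97. ]
polish [0.4976 0.0154 0.076 ] [-113.7   80.2   76. ]
potL [ 0.5389 -0.2429  0.044 ] [-124.7 -181.2   44. ]
potR [ 0.5206 -0.1534  0.044 ] [-124.8  -89.8   44. ]
strap [0.4369 0.0412 0.038 ] [-168.   117.6   38. ]
bottle [ 0.628  -0.1706  0.084 ] [ -23.  -128.1   84. ]
```

View pics/w1c.png

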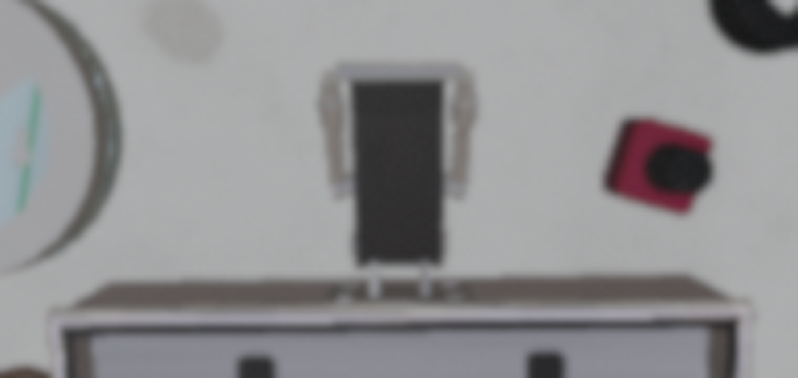

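```bash
python3 - <<'E'
from h import *
p=C+RC.apply([.001,.0007,0]); json.dump(dict(yaw=YAW,c=list(p)),open('pose.json','w'))
E
python3 - <<'E'
from h import *
S=viewer.get_calibration("scene")
im=viewer.get_image("scene").copy()
s=np.array([225,190]);k=11
big=cv2.resize(im[190:240,225:280],None,fx=k,fy=k,interpolation=cv2.INTER_CUBIC)[:,:,::-1].copy()
for th,col in [(1.6,(0,0,255)),(1.8,(0,255,0)),(2.0,(255,0,0))]:
    L=[-92-52*np.sin(th),0,62-52*np.cos(th)];H=[-92-18*np.sin(th),0,62-18*np.cos(th)]
    le=2.5-th;B=[H[0]-51*np.sin(le),0,H[2]+51*np.cos(le)]
    for P in (np.array(L)+[0,-13,0],np.array(L)+[0,13,0],np.array(B)+[0,20,0],np.array(B)+[0,-20,0]):
        u=proj(S,w(P))[0]; cv2.circle(big,tuple(int(x) for x in (u-s+.5)*k),4,col,1)
cv2.imwrite('pics/sl.png',big)
E
```

```text
(no output)
```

View pics/sl.png

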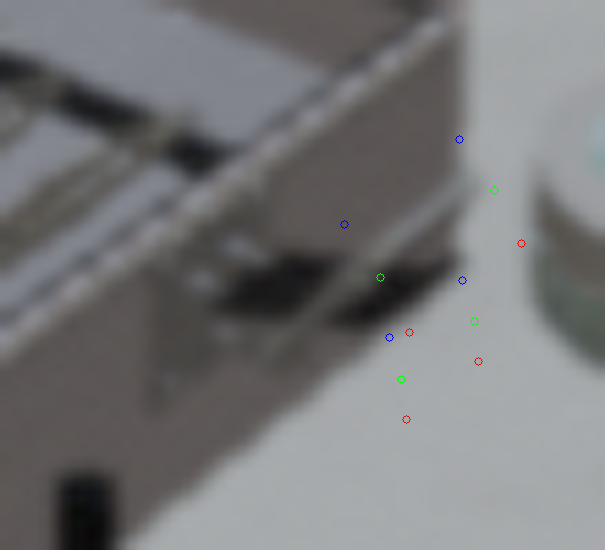

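```bash
python3 - <<'E'
from h import *
def pt(a):
    r=np.hypot(135,31);b=np.arctan2(31,135)+a
    return [75-r*np.cos(b)+9.5,0,86+r*np.sin(b)]
p=pt(.95);p[2]+=8
manip.servo_line(w(p),ori(0),vel=.2); print(manip.current_clock(),p,manip.current_force().round(1))
for a in [.82,.66,.5,.34,.18,.06,-.02]:
    manip.servo_line(w(pt(a)),vel=.12); print(a,manip.current_clock(),cs(manip.current_tool_pos()).round(1),manip.current_force().round(1))
E
```

```text
4.8833 [np.float64(31.188663570846316), 0, np.float64(221.84326891994584)] [0.2 0.6 0.6]
0.82 5.225 [ 14.7  -0.8 206.8] [ 0.7 -0.5 -0.4]
0.66 5.5583 [ -3.   -0.4 193.8] [-0.1 -0.6  0.9]
0.5 5.8917 [-19.   -0.  178.1] [0.1 0.2 0.5]
0.34 6.225 [-32.4   0.  160.2] [-0.  0.  1.]
0.18 6.5583 [-43.   -0.  140.5] [-0.8  0.   0.7]
0.06 6.85 [-48.6   0.  124.9] [ 0.7 -0.5 -0.2]
-0.02 7.1 [-48.4   0.2 117.2] [-0.2  0.5 12. ]
```

```bash
python3 - <<'E'
from h import *
manip.servo_line(w([-48,0,135]),vel=.15)
manip.servo_line(w([-178,0,140]),vel=.25)
print(manip.current_clock(),manip.current_force().round(1))
crop(viewer.get_image("scene"),150,130,160,120,5,"pics/s2.png")
im=viewer.get_image("top");crop(im,180,130,140,110,5.5,"pics/t2.png")
E
```

```text
8.0583 [1.1 0.2 0.6]
```

View pics/s2.png

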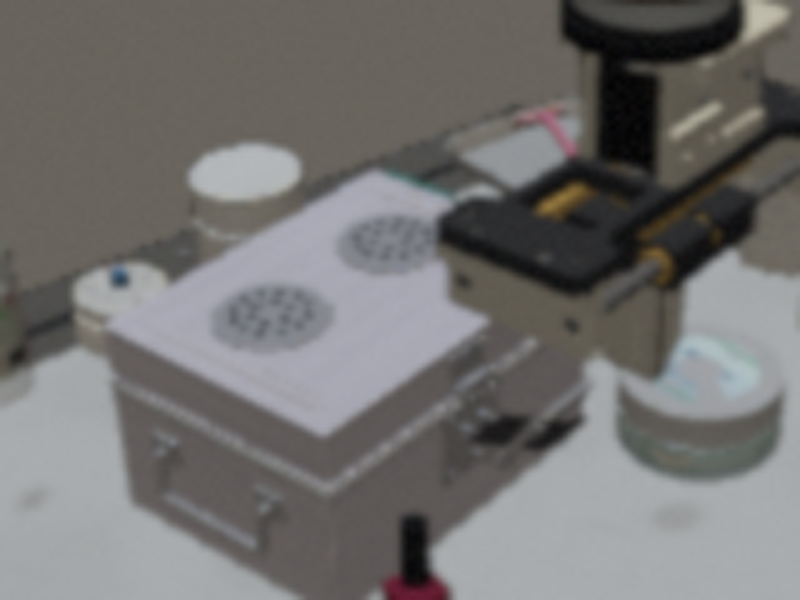

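View pics/t2.png

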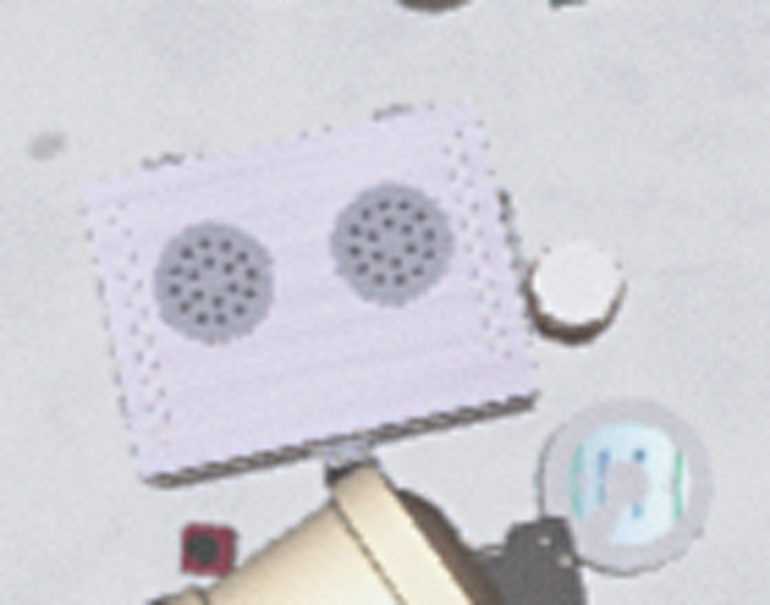

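Both pictures show the lid shut flat, with the white seam line along the rim from (115,380) through (326,490) to the right. The case and the loop are where they were. Next I'll flip the loop.

```bash
python3 - <<'E'
from h import *
manip.servo_line(w([-178,0,96]),vel=.12);print(manip.current_clock(),manip.current_force().round(1))
for x in [-150,-140,-130,-120,-113,-107]:
    manip.servo_line(w([x,0,96]),vel=.08);f=manip.current_force();print(x,manip.current_clock(),cs(manip.current_tool_pos()).round(1),f.round(1))
    if np.linalg.norm(f)>12: break
crop(viewer.get_image("scene"),150,130,160,120,5,"pics/s3.png")
E
```

```text
8.675 [0.4 0.7 0.3]
-150 9.175 [-149.8    0.2   96.2] [-0.8 -1.1 -0.8]
-140 9.45 [-1.398e+02  1.000e-01  9.610e+01] [-0.1 -0.5  0.3]
-130 9.725 [-1.297e+02  1.000e-01  9.610e+01] [-1.   0.2  0. ]
-120 10.0 [-119.7    0.2   96. ] [ 0.1 -0.4  0.1]
-113 10.25 [-1.126e+02  1.000e-01  9.600e+01] [-0.6 -0.2 -0.4]
-107 10.5 [-1.066e+02  1.000e-01  9.600e+01] [ 0.5 -0.2  0.6]
```

View pics/s3.png

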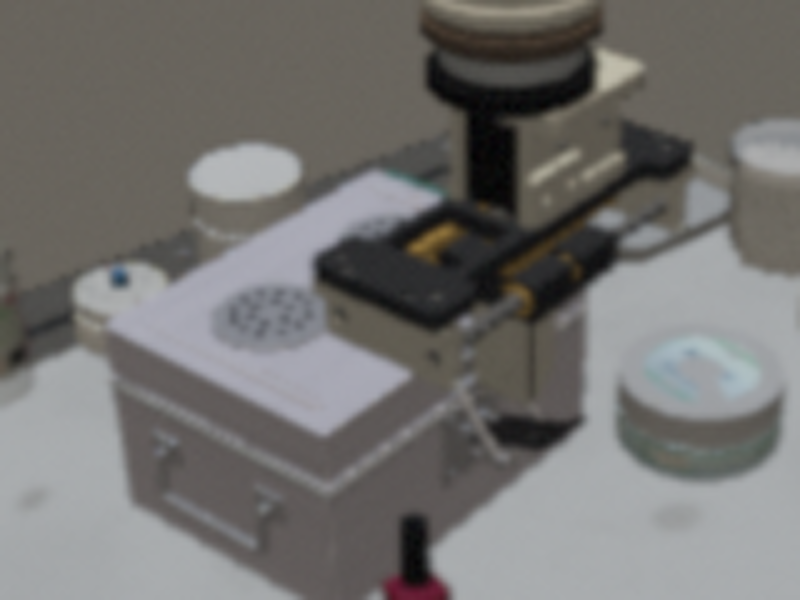

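```bash
cat > lev.py <<'E'
from h import *
PI,RO=14,10
def tcp(th,r=42,t=2.0,pi=PI):
    d=np.array([-np.sin(th),-np.cos(th)]);n=np.array([-np.cos(th),np.sin(th)])
    a=np.radians(pi); f=9.5*np.array([np.cos(a),np.sin(a)])
    off=min([f,-f],key=lambda o:o@n)
    p=np.array([-92,62])+r*d+n*t-off
    return [p[0],0,p[1]]
E
python3 - <<'E'
from lev import *
manip.servo_line(w([-150,0,98]),vel=.15)
manip.servo_line(w([-170,0,150]),vel=.2)
print(manip.current_clock())
im=viewer.get_image("scene")
cv2.imwrite('pics/s4.png',cv2.resize(im[170:250,210:300,::-1],None,fx=7.5,fy=7.5,interpolation=cv2.INTER_CUBIC))
cv2.imwrite("pics/w4.png",cv2.resize(viewer.get_image("wrist")[:,:,::-1],(800,600),interpolation=cv2.INTER_CUBIC))
for th in [2.0,1.7,1.3,1,.6,.3,.1]:
    q=manip.solve_ik(w(tcp(th)),ori(PI,RO));print(th,np.round(tcp(th),1),None if q is None else np.round(q,2))
E
```

```text
11.4083
2.0 [-120.1    0.    83.6] [ 1.26  0.86 -1.32  2.13  0.93  0.75  1.18]
1.7 [-124.2    0.    71.7] [ 1.25  0.86 -1.29  2.14  0.95  0.73  1.17]
1.3 [-142.2    0.    50.4] [ 1.26  0.87 -1.25  2.18  1.    0.68  1.15]
1 [-137.6    0.    38.7] [ 1.23  0.88 -1.22  2.18  1.03  0.66  1.13]
0.6 [-126.6    0.    26.2] [ 1.19  0.9  -1.18  2.16  1.06  0.64  1.11]
0.3 [-115.5    0.    20.2] [ 1.16  0.92 -1.16  2.14  1.07  0.64  1.1 ]
0.1 [-107.4    0.    18.1] [ 1.14  0.92 -1.16  2.12  1.07  0.65  1.1 ]
```

View pics/s4.png

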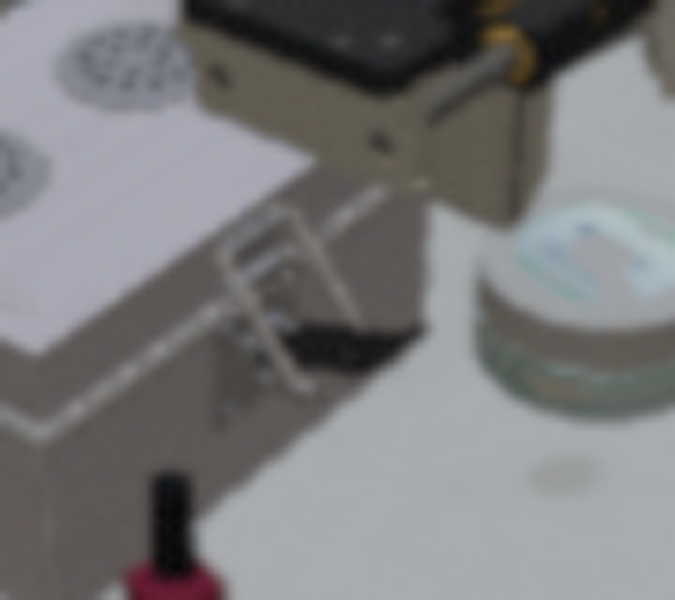

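View pics/w4.png

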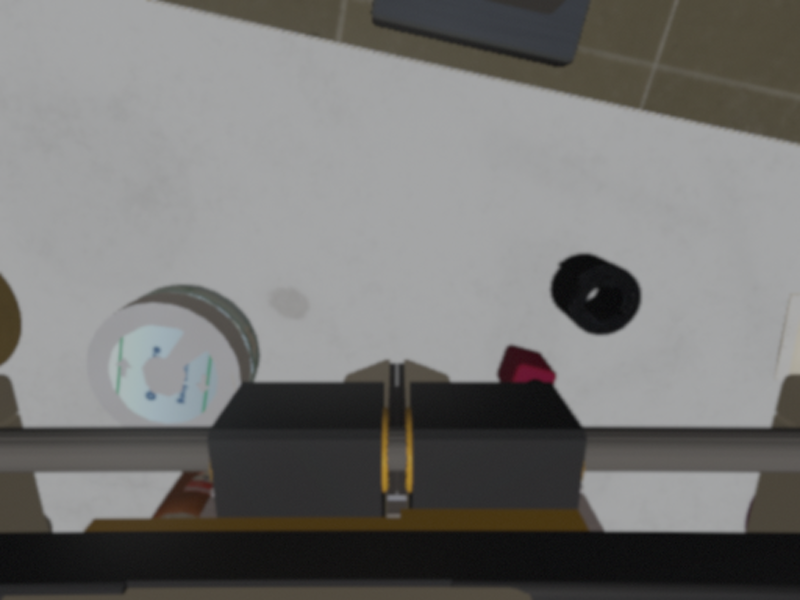

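The bar now rests on the lid's front wall above the hook, from (215,255) to (285,205), with the lever still up. I'll push the lever down part way and then check.

```bash
python3 - <<'E'
from lev import *
o=ori(PI,RO)
manip.servo_line(w([-142,0,112]),ori=o,vel=.12);print(manip.current_clock(),manip.current_force().round(1))
for p in [[-142,0,90],[-142,0,75],[-142,0,62],tcp(1.3),tcp(1.1)]:
    manip.servo_line(w(p),vel=.06);f=manip.current_force();print(np.round(p,1),manip.current_clock(),cs(manip.current_tool_pos()).round(1),f.round(1))
    if np.linalg.norm(f)>12: break
im=viewer.get_image("scene")
cv2.imwrite('pics/s5.png',cv2.resize(im[170:250,210:300,::-1],None,fx=7.5,fy=7.5,interpolation=cv2.INTER_CUBIC))
E
```

```text
12.05 [ 0.7 -0.2  0.6]
[-142    0   90] 12.5667 [-142.     0.4   89.9] [0.6 1.4 0.1]
[-142    0   75] 12.9667 [-142.2    0.2   74.6] [ 0.1 -0.2 -0.1]
[-142    0   62] 13.3333 [-142.3    0.2   61.6] [0.2 0.2 0.3]
[-142.2    0.    50.4] 13.675 [-1.426e+02  1.000e-01  4.990e+01] [0.  0.8 0.2]
[-139.6    0.    42.4] 13.9667 [-1.393e+02  1.000e-01  4.230e+01] [0.4 0.1 1.4]
```

View pics/s5.png

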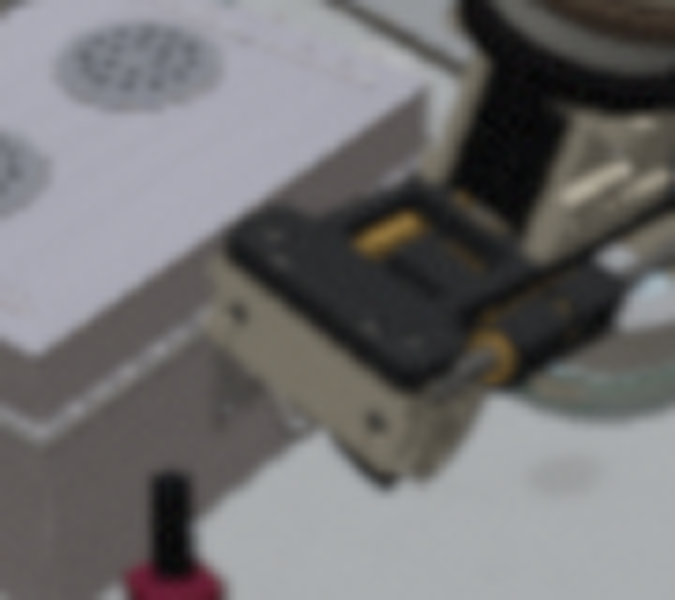

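The gripper hides the hook in this view. I'll back off briefly to check that the bar is in it.

```bash
python3 - <<'E'
from lev import *
manip.servo_line(w([-165,0,70]),vel=.15)
manip.servo_line(w([-185,0,160]),vel=.25);print(manip.current_clock())
im=viewer.get_image("scene")
cv2.imwrite('pics/s6.png',cv2.resize(im[170:250,210:300,::-1],None,fx=7.5,fy=7.5,interpolation=cv2.INTER_CUBIC))
E
```

```text
15.0333
```

View pics/s6.png

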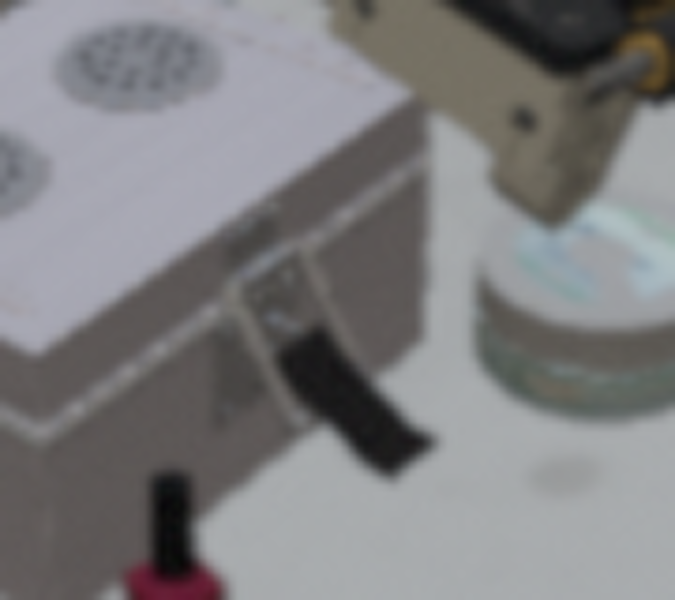

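```bash
python3 - <<'E'
from h import *
S=viewer.get_calibration("scene")
big=cv2.imread('pics/s6.png')
# local offset from RF rim corner & lid top RF corner & lid top LF corner
def dr(P,col):
    u=(proj(S,w(P))[0]-[210,170]+.5)*7.5; cv2.circle(big,tuple(int(x) for x in u),4,col,1);print(P,u.round())
for P in [[-75,-100,117],[-75,100,117],[-75,100,86],[-75,-100,86]]: dr(P,(0,0,255))
for P in [[-78.5,20,96],[-78.5,-20,96],[-78.5,12,96],[-78.5,-12,96]]: dr(P,(0,255,0))
for P in [[-87,20,92],[-87,-20,92]]: dr(P,(255,0,0))
for th in (1.0,1.2):
    dr([-92-52*np.sin(th),13,62-52*np.cos(th)],(0,255,255));dr([-92-52*np.sin(th),-13,62-52*np.cos(th)],(0,255,255))
cv2.imwrite('pics/s6b.png',big)
E
```

```text
[-75, -100, 117] [431.  78.]
[-75, 100, 117] [ 29. 349.]
[-75, 100, 86] [ 36. 431.]
[-75, -100, 86] [430. 153.]
[-78.5, 20, 96] [215. 289.]
[-78.5, -20, 96] [294. 233.]
[-78.5, 12, 96] [231. 277.]
[-78.5, -12, 96] [278. 244.]
[-87, 20, 92] [235. 308.]
[-87, -20, 92] [314. 252.]
[np.float64(-135.7564912100106), 13, np.float64(33.90428009485673)] [369. 498.]
[np.float64(-135.7564912100106), -13, np.float64(33.90428009485673)] [417. 458.]
[np.float64(-140.46603247029577), 13, np.float64(43.15739676721297)] [380. 482.]
[np.float64(-140.46603247029577), -13, np.float64(43.15739676721297)] [429. 442.]
```

View pics/s6b.png

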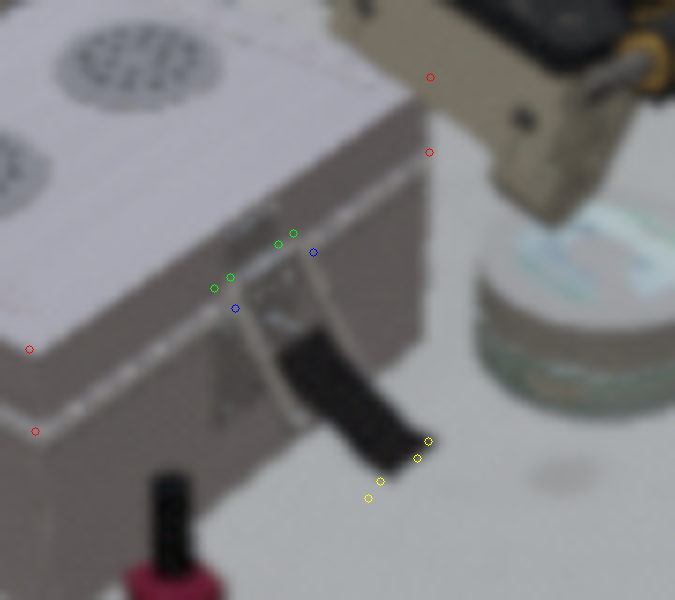

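```bash
python3 - <<'E'
from lev import *
manip.servo_line(w([-75,0,235]),ori=ori(0),vel=.2);print(manip.current_clock())
np.save('wc2.npy',np.array([viewer.get_calibration("wrist")],dtype=object),allow_pickle=True)
im=viewer.get_image("wrist");cv2.imwrite('pics/w7raw.png',im[:,:,::-1])
crop(im,170,60,160,120,5,"pics/w7.png")
E
```

```text
15.9
```

View pics/w7.png

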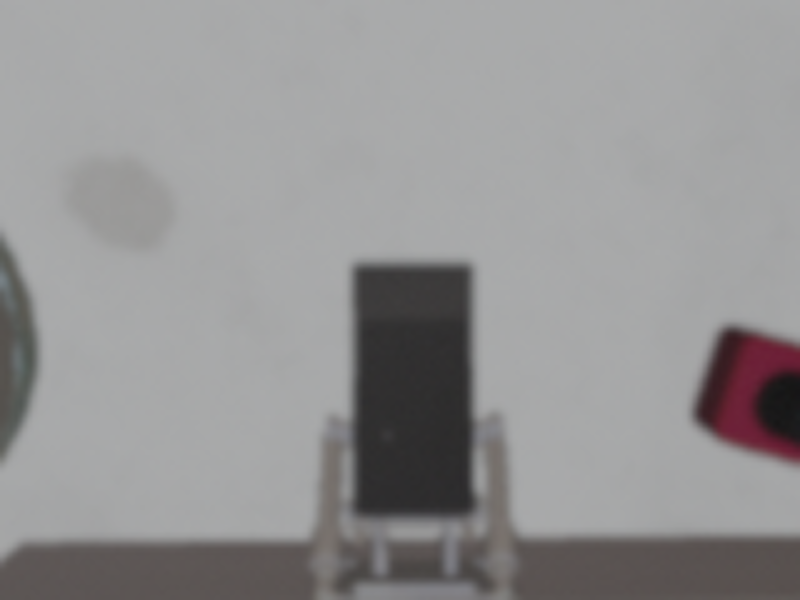

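```bash
python3 - <<'E'
from h import *
im=cv2.imread('pics/w7raw.png');c=np.load('wc2.npy',allow_pickle=True)[0]
b=cv2.resize(im[150:215,205:305],None,fx=8,fy=8,interpolation=cv2.INTER_CUBIC)
for x,z,col in [(-78.5,96,(0,255,0)),(-83.5,101,(0,0,255)),(-75,117,(255,0,0)),(-87,92,(255,255,0))]:
    for y in (-20,20,-12,12):
        u=(proj(c,w([x,y,z]))[0]-[205,150]+.5)*8;cv2.circle(b,tuple(int(v) for v in u),4,col,1)
cv2.imwrite('pics/w7b.png',b)
E
```

```text
(no output)
```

View pics/w7b.png

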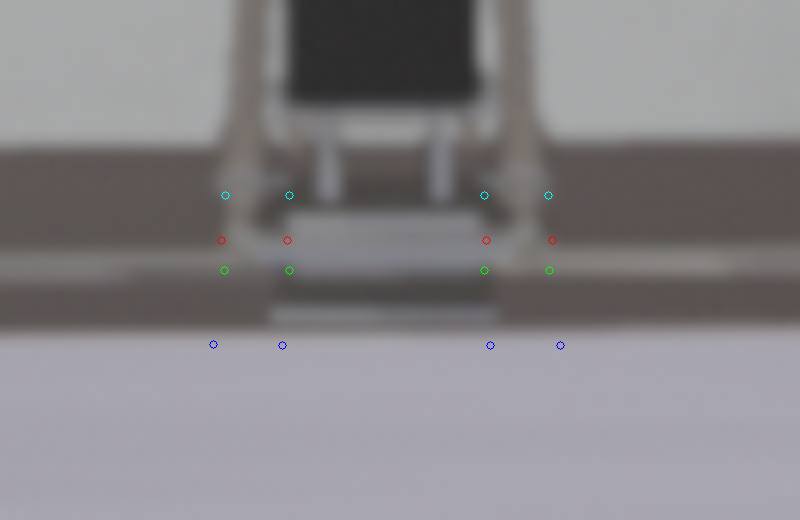

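The bar, from (245,255) to (520,255), lies behind the hook's lip at (288–480, 222). That is on the lid side and matches the projected seat, so it's hooked. Next I'll push the lever home.

```bash
python3 - <<'E'
from lev import *
o=ori(PI,RO)
manip.servo_line(w([-180,0,150]),ori=o,vel=.2)
manip.servo_line(w([-165,0,62]),vel=.15)
print(manip.current_clock(),manip.current_force().round(1))
for th in [1.15,1.0,.85,.7,.55,.45,.35,.25,.15,.06]:
    p=tcp(th)
    manip.servo_line(w(p),vel=.06);f=manip.current_force();print(th,round(manip.current_clock(),2),cs(manip.current_tool_pos()).round(1),RC.inv().apply(f).round(1))
    if np.linalg.norm(f)>14: break
E
```

```text
17.5167 [-0.2 -0.5 -0.6]
1.15 18.18 [-1.402e+02  1.000e-01  4.460e+01] [-0.3 -0.3  0.3]
1.0 18.43 [-1.376e+02  1.000e-01  3.870e+01] [0.1 0.5 1.5]
0.85 18.69 [-1.341e+02  1.000e-01  3.330e+01] [-0.4 -0.8  1.7]
0.7 18.95 [-1.299e+02  1.000e-01  2.850e+01] [-1.   1.2  1.8]
0.55 19.21 [-1.247e+02  1.000e-01  2.470e+01] [ 0.7 -0.3 -0. ]
0.45 19.46 [-121.     0.    22.7] [-0.3 -0.1 -0.2]
0.35 19.71 [-117.2    0.    20.9] [-0.7  1.5 -0.3]
0.25 19.96 [-1.132e+02  1.000e-01  1.950e+01] [ 0.4  0.1 -0.1]
0.15 20.21 [-1.113e+02  1.000e-01  1.780e+01] [-6.4 -0.7  4.5]
0.06 20.46 [-110.5    0.2   16.5] [-16.9  -1.2  17. ]
```

Contact came on at the end, about 24 N in all. I'll back off and look.

```bash
python3 - <<'E'
from lev import *
manip.servo_line(w([-150,0,30]),vel=.15)
manip.servo_line(w([-185,0,160]),vel=.25);print(manip.current_clock())
im=viewer.get_image("scene")
cv2.imwrite('pics/s8.png',cv2.resize(im[170:250,210:300,::-1],None,fx=7.5,fy=7.5,interpolation=cv2.INTER_CUBIC))
manip.servo_line(w([-75,0,235]),ori=ori(0),vel=.25);print(manip.current_clock())
im=viewer.get_image("wrist");crop(im,175,110,160,105,5,"pics/w8.png")
E
```

```text
21.6083
22.3833
```

View pics/s8.png

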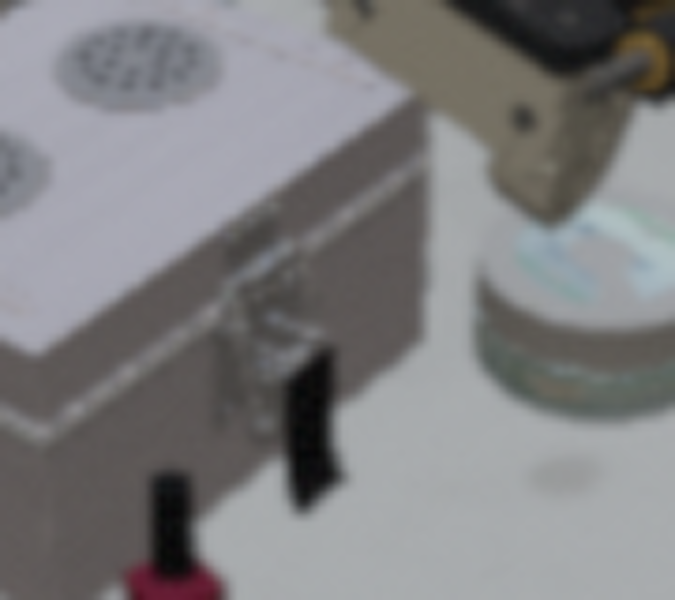

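View pics/w8.png

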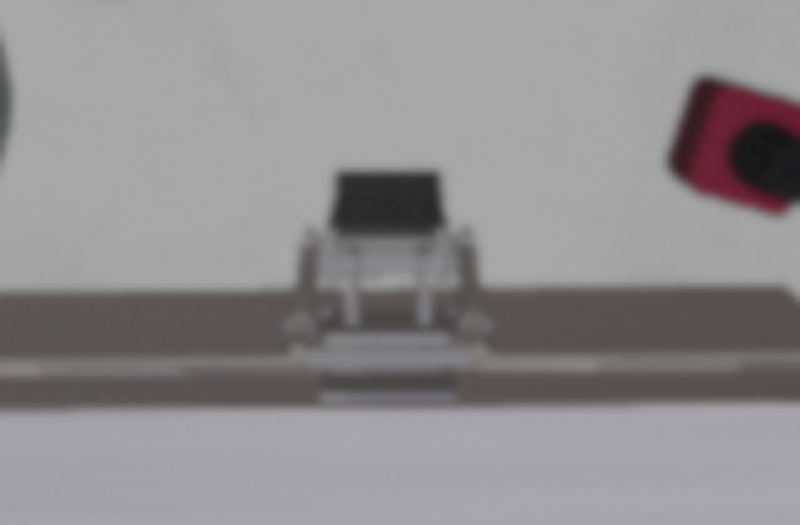

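```bash
python3 - <<'E'
from h import *
c=viewer.get_calibration("wrist");S=viewer.get_calibration("scene")
print('ref lid edge',((proj(c,w([-75,0,117]))[0]-[175,110]+.5)*5).round(), 'seat',((proj(c,w([-78.5,0,96]))[0]-[175,110]+.5)*5).round())
for t in (0,4):
 for th in (0,.1,.2,.3,.4,.6):
  P=np.array([-92-52*np.sin(th)-t*np.cos(th),13,62-52*np.cos(th)+t*np.sin(th)])
  Q=P*[1,-1,1]
  Pv=np.array([-92-18*np.sin(th)-t*np.cos(th),13,62-18*np.cos(th)+t*np.sin(th)])
  print(t,th,'wrist tip',((proj(c,w(P))[0]-[175,110]+.5)*5).round(),((proj(c,w(Q))[0]-[175,110]+.5)*5).round(),'r18',((proj(c,w(Pv))[0]-[175,110]+.5)*5).round(),'scene tip',((proj(S,w(P))[0]-[210,170]+.5)*7.5).round(),((proj(S,w(Q))[0]-[210,170]+.5)*7.5).round(), 'r18',((proj(S,w(Pv))[0]-[210,170]+.5)*7.5).round())
E
```

```text
ref lid edge [395. 421.] seat [395. 374.]
0 0 wrist tip [447. 234.] [342. 234.] r18 [452. 258.] scene tip [266. 501.] [315. 463.] r18 [264. 422.]
0 0.1 wrist tip [447. 213.] [342. 213.] r18 [452. 251.] scene tip [278. 507.] [326. 468.] r18 [268. 424.]
0 0.2 wrist tip [448. 192.] [341. 192.] r18 [452. 243.] scene tip [290. 511.] [338. 472.] r18 [273. 425.]
0 0.3 wrist tip [448. 172.] [341. 172.] r18 [452. 236.] scene tip [302. 514.] [350. 475.] r18 [277. 426.]
0 0.4 wrist tip [448. 153.] [341. 153.] r18 [453. 229.] scene tip [313. 516.] [361. 477.] r18 [281. 427.]
0 0.6 wrist tip [450. 116.] [339. 116.] r18 [453. 216.] scene tip [334. 516.] [382. 476.] r18 [288. 426.]
4 0 wrist tip [447. 218.] [342. 218.] r18 [452. 241.] scene tip [275. 506.] [324. 468.] r18 [274. 427.]
4 0.1 wrist tip [448. 197.] [341. 197.] r18 [452. 233.] scene tip [287. 511.] [335. 472.] r18 [278. 427.]
4 0.2 wrist tip [448. 177.] [341. 177.] r18 [453. 226.] scene tip [299. 514.] [347. 475.] r18 [282. 428.]
4 0.3 wrist tip [448. 157.] [341. 157.] r18 [453. 220.] scene tip [310. 516.] [359. 477.] r18 [286. 428.]
4 0.4 wrist tip [449. 138.] [340. 138.] r18 [453. 213.] scene tip [321. 517.] [370. 478.] r18 [289. 427.]
4 0.6 wrist tip [450. 103.] [339. 103.] r18 [454. 202.] scene tip [342. 514.] [390. 475.] r18 [296. 425.]
```

The lever hangs nearly vertical and the bar is behind the lip. The outer face seems to lie about 10 mm in front of the pivot line, so angle estimates from the pictures are biased. I'll check it by touch: probe the face at two heights to get its slope, which also presses it home.

```bash
python3 - <<'E'
from lev import *
o=ori(PI,RO)
manip.servo_line(w([-180,0,150]),ori=o,vel=.25)
manip.servo_line(w([-150,0,38]),vel=.2)
for z in (36,19):
    manip.servo_line(w([-119,0,z]),vel=.12)
    f0=RC.inv().apply(manip.current_force())
    for x in np.arange(-117,-104,1.):
        manip.servo_line(w([x,0,z]),vel=.05)
        f=RC.inv().apply(manip.current_force()); P=cs(manip.current_tool_pos())
        print(z,x,P.round(1),f.round(1),round(manip.current_clock(),2))
        if f[0]<-6: break
    manip.servo_line(w([-122,0,z]),vel=.15)
manip.servo_line(w([-150,0,30]),vel=.2)
print(manip.current_clock())
E
```

```text
36 -117.0 [-117.6   -0.2   36. ] [ 1.  -0.3  0.2] 24.52
36 -116.0 [-1.161e+02 -1.000e-01  3.600e+01] [-0.9  0.3 -0.6] 24.77
36 -115.0 [-1.149e+02  1.000e-01  3.600e+01] [-0.3  0.4  0.1] 25.02
36 -114.0 [-113.9    0.    36. ] [ 0.7 -0.3 -0.5] 25.27
36 -113.0 [-112.9   -0.    36. ] [-0.2  0.7 -0.2] 25.52
36 -112.0 [-112.1    0.    35.9] [-0.2  0.2  0. ] 25.77
36 -111.0 [-111.6    0.    35.7] [-2.6  0.1  2. ] 26.02
36 -110.0 [-1.114e+02  1.000e-01  3.550e+01] [-6.2 -0.6  3.7] 26.27
19 -117.0 [-116.4   -0.    19.5] [-0.5 -0.9  0.3] 27.06
19 -116.0 [-1.159e+02 -1.000e-01  1.910e+01] [1.  0.3 0.1] 27.31
19 -115.0 [-114.9   -0.    19. ] [ 0.7 -1.  -0. ] 27.56
19 -114.0 [-113.9    0.    19. ] [-0.3 -0.4  0.1] 27.81
19 -113.0 [-112.9    0.    19. ] [ 0.3 -0.2 -0.4] 28.06
19 -112.0 [-112.1   -0.    18.9] [-0.4 -0.6  0.3] 28.31
19 -111.0 [-111.6    0.    18.8] [-2.6 -0.1  0.7] 28.56
19 -110.0 [-1.113e+02  1.000e-01  1.850e+01] [-5.8 -1.1  4.1] 28.81
19 -109.0 [-1.111e+02  1.000e-01  1.830e+01] [-8.4  0.4  5.3] 29.06
29.6083
```

Contact is at the same x (TCP −111.6 mm at about 2.6 N) at both heights and stiff, so the lever's face is vertical and against its stop. I'll retreat and take a final look.

```bash
python3 - <<'E'
from lev import *
manip.servo_line(w([-190,0,120]),vel=.2)
manip.servo_line(w([-230,0,260]),vel=.25);print(manip.current_clock(),manip.current_force().round(1))
crop(viewer.get_image("scene"),150,130,160,120,5,"pics/s9.png")
crop(viewer.get_image("top"),180,130,140,110,5.5,"pics/t9.png")
E
```

```text
Traceback (most recent call last):
bench.PlanningError: the arm cannot follow that straight line within its joint ranges
```

```bash
python3 - <<'E'
from lev import *
manip.servo_line(w([-180,0,150]),vel=.2)
manip.servo_line(w([-185,0,260]),vel=.25);print(manip.current_clock(),manip.current_force().round(1))
crop(viewer.get_image("scene"),150,130,160,120,5,"pics/s9.png")
crop(viewer.get_image("top"),180,130,140,110,5.5,"pics/t9.png")
E
```

```text
31.4167 [ 1.  -1.   0.2]
```

View pics/s9.png

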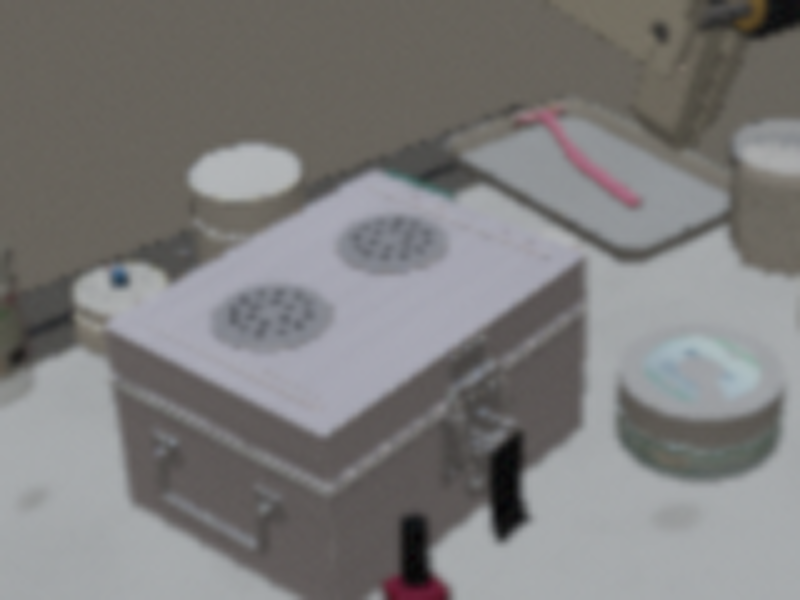

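View pics/t9.png

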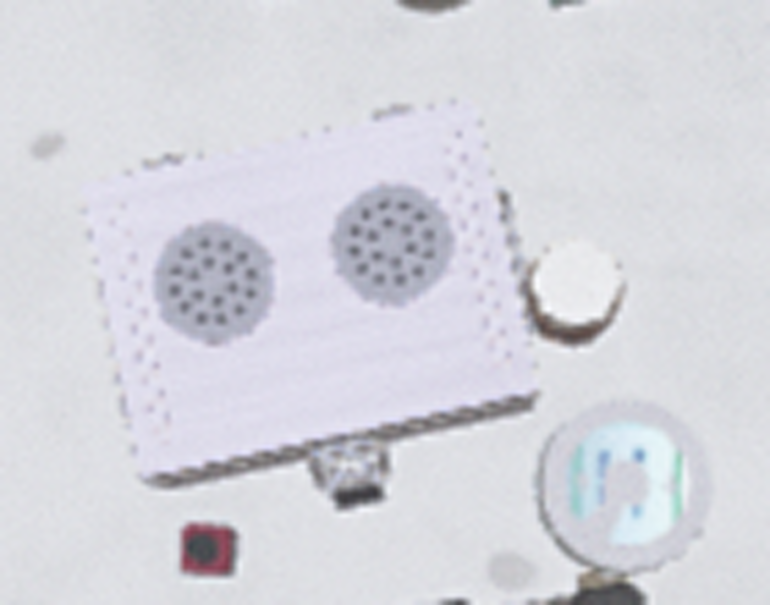

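The lid is shut, the lever hangs straight down at (508,480), and the bar is in the hook. The case, polish, pot and bottle haven't moved. Handing in.

```bash
python3 -c "
from h import *
print(manip.hand_in(),manip.current_clock())"
```

```text
the job is handed in; nothing more can be done
the job is handed in; nothing more can be done
```

The case is shut and latched, and the job was handed in at about 31.5 s of the 51 s allowed. Working only by pushing, I shut the lid, flipped the loop back behind the hook, and pushed the lever down past its dead point until it snapped home.

**Lid:** it closed fully. The tool met about 12 N at the shut height (z ≈ 117 mm), and the later pictures show it flat.

**Loop:** a close wrist view, taken with the lever half down, showed the bar behind the hook's lip. After locking, a second view showed it still there.

**Lever:** the push force dropped away once it passed the dead point. Touching the locked lever at two heights met a stiff surface at the same x, so it is vertical and against its stop.

**Surroundings:** the last scene and top pictures show the case, polish bottle, pot and amber bottle where they were. The strap roll and tape roll were outside those last views and weren't checked again.

**Checks that disagreed or failed:**
- Read from the pictures, the lever seemed 0.1–0.2 rad from locked. I put that down to its outer face lying about 10 mm in front of the pivot line, and relied on the touch check instead.
- The last step of the lever push pressed about 24 N against the locked lever, higher than intended but under the 40 N limit.
- One retreat move was refused as out of joint range. Nothing moved, and I used another path.

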